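# Seal the dry chest of reference blocks

## Robot

A 6-joint arm with a two-finger parallel gripper is mounted at the origin on a cart in front of the work surface, level with it; the furniture and walls round the work are solid. World frame = base frame: x ahead of the robot, y to its left, z up, the work surface at z = 0. Lengths are in m, angles in rad, forces in N, time in s.
With the tool pointing down it reaches from about 0.3 to 1 m from the base axis. Payload 5.1 kg.
Tool frame: the origin (TCP) lies where the fingers leave the gripper's body, on its centre line; the fingertips stand 78 mm ahead of it and the grasp point (between the pads) lies 59 mm ahead of it; y points along the fingers, x is the direction in which the jaws open and shut, and the axes are right-handed (so a half turn about y gives the same grasp; the last joint's range is limited). The gripper opens to 95 mm and grips with 3 to 60 N. Pads are 20 mm wide; open, the fingers measure 119 mm over their backs; the gripper's body (75 mm by 180 mm) begins 59 mm behind the grasp point.
Start: joints at [-0.083, 0.124, 1.65, -0, 1.367, -0.083], TCP at [0.65, -0, 0.292] pointing down, gripper open.
Joint ranges: [-2.61, 2.61], [-1.02, 2.33], [0.03, 2.71], [-1.35, 4.49], [0.32, 2.68], [-2.91, 2.91]. Speed limits (rad/s): [2.57, 2.57, 3.14, 3.14, 3.14, 3.14].

## Interface

Orientations are given as a unit quaternion [x, y, z, w].
In Python, from bench import arm, eoat, eyes gives the robot as it stands. The module is installed in compiled form; this text tells all that it offers. Calls block until the motion is done:
- arm.goto(position, orientation): joint-space move of the TCP to a pose.
- arm.movel(position, rate=0.15, rot=None, stop_force=None): straight line of the TCP; rot=None keeps the orientation; rate is the mean speed in m/s. With stop_force (N) it stops when the force on the tool has changed by that much, and returns True; else False.
- arm.move_joints(angles): joint-space move.
- eoat.set_gripper(opening, effort=None): opening from 0.0 (shut) to 1.0 (fully open); effort is the grip in N (None keeps the last); returns when the fingers have stopped.
- arm.pause(seconds).
- arm.solve_ik(position, orientation): joint angles nearest the present ones, or None.
- arm.read_state(): the state.
- eyes.read_camera(name): name is "scene" or "side" or "wrist"; returns (picture, depth): 384x512x3 uint8, blue, green, red; 384x512 float32, m along the optical axis (not along the pixel's ray), 0 where there is no reading.
- eyes.get_calibration(name): a dict with "fx", "fy", "cx", "cy" (pixels), "distortion" ([k1, k2, p1, p2, k3] as OpenCV has them; the pictures are not rectified), "camera_from_world" (4x4, takes a point from world to camera coordinates). Camera axes: x right, y up, looking along -z (the intrinsics and any distortion apply to the point x, -y, -z); pixel columns grow to the right and rows downward; lengths in m; the calibration is good to about 2 mm. A picture is of the moment at which its call begins: read the wrist's pose just before it. get_calibration takes no time and is no camera call; for the wrist camera it gives the pose at the moment of the call.
A pose or a line that the arm cannot do raises arm.PlanningError and nothing moves.
- arm.hand_in(): hands the job in, once; it reports no verdict.
The state is a dict: "t": time; "joint_positions": joint angles; "qd": joint speeds; "joint_torque": joint torques, N m; "tool_pos": TCP position; "tcp_rot": TCP orientation; "ft_force": force on the tool from outside, world axes, zero at the start; "wrist_torque": the same for the moment, N m; "finger_gap": opening from 0.0 (shut) to 1.0 (fully open).
Only numpy, scipy, OpenCV 4.12 (cv2) and the standard library are available. Lean on these libraries where they do the work, as an engineer would, in place of code of your own. Each camera call takes 0.05 s, during which the arm holds its last target. There are 200 camera calls.

## Task

Put the reference blocks away dry: in the grey chest, push the tray by its upright tab back to its stop, swing the lid shut, then press the lid down on its rubber gasket while you start turning the T-handle clockwise, and keep turning it to its end stop so that the latch pulls the lid tight against the frame. Never force the handle round while the lid still stands high on the gasket. Leave the other things on the bench where they are.

Things in the scene. Friction and masses are not known exactly. Their poses are not given: they have to be found in the camera images.
- chest: grey sheet-steel dry chest, fixed on the bench, 170 (x) x 220 (y) x 105 mm high to its rim, open at the top. Origin: centre of its underside; z up, -x its front (latch side), +x its hinged back. Walls 4 mm, folded rim 12 mm wide with a black rubber bulb gasket on it. Inside the middle of the front wall (y within 30 mm, 10 to 50 mm behind its face) sits the striker, a curved ramp for the latch's pawl.
- till (a joint): how far the tray (till) in the chest stands forward of its back stop, m: 0 fully home, grows to the chest's front (-x), at most 0.045. Aluminium, 85 x 190 x 20 mm, two round reference blocks in it, its floor 52 mm above the bench; slides along x with about 2 N friction and stays where left. If it is not home, its tab meets the drying cartridge under the lid and the lid cannot close.
- till_tab (a point): middle of the top edge of the tray's upright finger tab, 95 mm above the bench: a sheet 5 mm thick (x), 46 mm wide (y), 38 mm high, at chest y = -66 mm. The tray is empty beside and in front of the tab (from chest y = -90 to -41 mm), with over 40 mm from tab to front wall. Push the tab's front side towards the chest's back. Axes as the chest's.
- lid (a joint): lid angle, rad: 0 flat and tight on the frame (hard stop), about 0.075 resting on the uncompressed gasket (front edge 13 mm high), 1.57 upright, grows as it opens backwards to 1.95. Damped, with a little friction: stays near upright, sinks slowly by itself below about 1.1. Grey panel 174 (hinge to free edge) x 226 x 12 mm, about 0.5 kg with its latch.
- lid_hinge (a point): middle of the lid's hinge axis, which runs along the chest's y at chest x = 88 mm, 113 mm above the bench; axes as the chest's (fixed). The lid's outer (top) face lies 7 mm beyond this axis. A white drying cartridge, 40 mm across and 26 mm deep, hangs under the lid 100 mm from the hinge at y = -66 mm.
- lid_edge (a point): middle of the lid's free edge on its outer (top) face, 178 mm from the hinge axis; moves with the lid. Its z is the outward normal of the lid's top face, its -x points from hinge to free edge. To shut the lid, push the outer face from behind, beside the T-handle.
- t_handle (a joint): T-handle compression latch, rad: 0 released, grows clockwise seen from above the shut lid, 2.62 end stop. At 0.4 to 0.6 its pawl meets the striker's blunt end (do not force it), unless the lid is pressed down 7 mm at the handle (about 15 N on the springy gasket); past 1.0 the striker holds the lid and turning on draws it tight (up to 0.3 N m). Stays where left. Keep below 0.35 until the lid is down.
- t_bar (a point): middle of the top of the T-handle's bar, on the turning axis, 130 mm from the hinge at chest y = 0. Black bar 84 mm long, 13 wide, 16 high; its top is 29 mm and its underside 13 mm above the lid's top face, over a round steel plate 42 mm across, 4 mm high. The bar lies along this point's y (the chest's y at handle angle 0); the point's z points out of the lid's top.
- ring_big: bystander, to be left alone: lower ring of the stack, ground steel, 90 mm across, 18 mm high; origin under its centre
- ring_big2: bystander, to be left alone: upper ring of that stack, ground steel, 86 mm across, 16 mm high; origin under its centre
- parts_tray: bystander, to be left alone: small empty grey parts tray, 75 x 110 x 22 mm; origin under its centre
- carton_side: bystander, to be left alone: small closed carton 71 x 60 x 50 mm behind the chest to the right; origin under its centre

How it is judged:
On the way, in this order (a step that is already met when the one before it is completed fails the run):
1. the tray is pushed home to its back stop while the lid is still open (value of joint till below 0.004 m and value of joint lid above 0.8 rad), for 0.2 s.
2. the lid is down on the gasket, the latch not yet turned (value of joint lid below 0.095 rad and value of joint t_handle below 0.75 rad), for 0.1 s.
3. the pawl has gone under the striker and holds the lid down (value of joint lid below 0.035 rad and value of joint t_handle above 1 rad), for 0.2 s.
At the end, for the whole second after the job is handed in: The tray is home (within 6 mm of its stop), the T-handle stands at its end stop (turned beyond 2.4 rad of 2.62), the lid is drawn tight (below 0.010 rad, under 2 mm at its front edge) and stays so with nothing touching it (value of joint till below 0.006 m and value of joint lid below 0.01 rad and value of joint t_handle above 2.4 rad and velocity of joint lid between -0.05 and 0.05 rad/s).
It fails at once if the handle is forced round (beyond 0.75 rad) while the lid is not pressed down, so the pawl would bend (value of joint t_handle above 0.75 rad and value of joint lid above 0.05 rad).
It fails at once if a bystander on the bench (ring stack, parts tray or carton) is moved by more than 30 mm (distance of any of ring_big, ring_big2, parts_tray, carton_side from where it was at the start of the episode above 0.03 m).
It also fails if it takes over 72 s, if anything falls off the work surface, if the arm or the gripper's body presses on something with over 40 N, if the wrist force passes 120 N, or if a joint passes its speed limit or range.

## Working session

There is one attempt and no reset: what is moved stays moved. The work goes in short steps, each a Python script; the robot and the scene stay as the last script left them, time stands still between calls to the robot, and variables do not carry over. Pictures are saved under pics/ and viewed, about 8 in all and at most 12, crops included, and the job is handed in when it is done.

```bash
mkdir -p pics; cat > h.py <<'E'
import numpy as np, cv2
from bench import arm, eoat, eyes
from scipy.spatial.transform import Rotation as R
def snap(cam,fn):
    c=eyes.get_calibration(cam); im,d=eyes.read_camera(cam)
    cv2.imwrite('pics/%s.png'%fn,im); np.savez('pics/%s.npz'%fn,d=d,im=im,T=c['camera_from_world'],k=[c['fx'],c['fy'],c['cx'],c['cy']],D=c['distortion'])
def cloud(fn):
    z=np.load('pics/%s.npz'%fn); fx,fy,cx,cy=z['k']; K=np.array([[fx,0,cx],[0,fy,cy],[0,0,1.]])
    h,w=z['d'].shape; uv=np.stack(np.meshgrid(np.arange(w),np.arange(h)),-1).reshape(-1,1,2).astype(float)
    n=cv2.undistortPoints(uv,K,z['D']).reshape(-1,2); d=z['d'].reshape(-1)
    pc=np.c_[n[:,0]*d,-n[:,1]*d,-d,np.ones(len(d))]
    P=(np.linalg.inv(z['T'])@pc.T).T[:,:3]; P[d==0]=np.nan
    return P.reshape(h,w,3),z['im']
E
python3 - <<'E'
from h import *
for c in("scene","side","wrist"): snap(c,c+'0')
s=arm.read_state(); print(s['t'],s['tool_pos'],s['tcp_rot'],s['ft_force'])
a=[cv2.imread('pics/%s0.png'%c) for c in("scene","side")]
cv2.imwrite('pics/a.png',cv2.resize(np.vstack(a),None,fx=.78,fy=.78))
for c in("scene","side"): print(np.linalg.inv(eyes.get_calibration(c)['camera_from_world'])[:3].round(3).tolist())
E
```

```text
0.15 [ 6.49637662e-01 -1.05271630e-05  2.91265409e-01] [-7.07064420e-01  5.78132724e-04  5.61764717e-04  7.07148681e-01] [-0.95799009  0.33682653 -0.58697088]
[[0.764, 0.33, -0.554, -0.144], [-0.645, 0.378, -0.664, -0.77], [-0.01, 0.865, 0.502, 0.756]]
[[-0.96, 0.165, -0.226, 0.317], [-0.28, -0.594, 0.754, 0.859], [-0.01, 0.787, 0.617, 0.752]]
```

View pics/scene0.png

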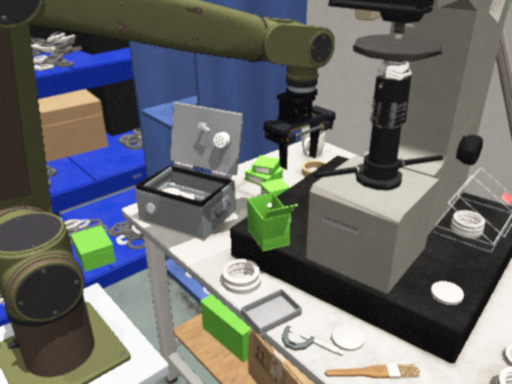

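View pics/side0.png

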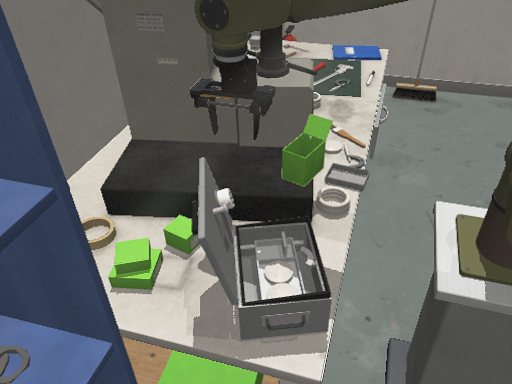

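The scene view shows the chest at left (140–235, 105–230) with its lid near upright. The side view shows its open top (235–328, 222–305), the tab near (285, 245) and the lid edge-on (200–238, 160–300). I'll measure from the depth data next.

```bash
python3 - <<'E'
from h import *
P,im=cloud('side0'); Q,im2=cloud('scene0')
a=cv2.resize(im[150:345,190:340],None,fx=3,fy=3,interpolation=cv2.INTER_CUBIC)
b=cv2.resize(im2[95:240,130:245],None,fx=3,fy=3,interpolation=cv2.INTER_CUBIC)
H=max(a.shape[0],b.shape[0]); b=np.vstack([b,np.zeros((H-b.shape[0],b.shape[1],3),np.uint8)])
cv2.imwrite('pics/crop.png',np.hstack([a,b]))
for n,C,box in(('side',P,(150,345,190,340)),('scene',Q,(95,240,130,245))):
    c=C[box[0]:box[1],box[2]:box[3]].reshape(-1,3)
    m=(c[:,2]>.098)&(c[:,2]<.116); r=c[m].astype(np.float32)
    print(n,m.sum(),r.min(0),r.max(0), cv2.minAreaRect(r[:,:2]))
    l=c[(c[:,2]>.14)]; l=l[np.isfinite(l[:,0])]; 
    med=np.median(l,0); l=l[np.linalg.norm(l-med,axis=1)<.16]; print('lid',med,l.min(0),l.max(0)); U=np.linalg.svd(l-l.mean(0),full_matrices=False)[2]; print(U[2],len(l))
E
```

```text
Traceback (most recent call last):
cv2.error: OpenCV(4.12.0) /io/opencv/modules/imgproc/src/convhull.cpp:143: error: (-215:Assertion failed) total >= 0 && (depth == CV_32F || depth == CV_32S) in function 'convexHull'
```

View pics/crop.png

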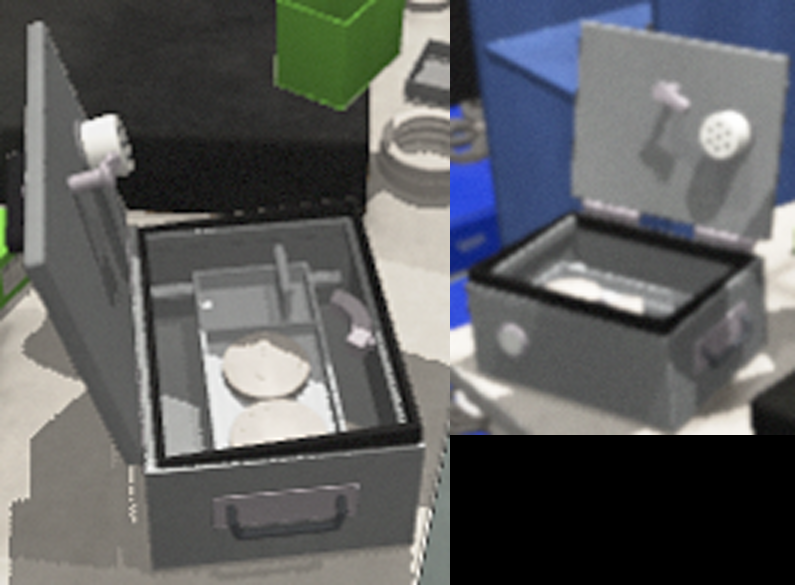

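```bash
cat >> h.py <<'E'
def ray(fn,u,v,z):
    q=np.load('pics/%s.npz'%fn); fx,fy,cx,cy=q['k']
    n=cv2.undistortPoints(np.array([[[u,v]]],float),np.array([[fx,0,cx],[0,fy,cy],[0,0,1.]]),q['D'])[0,0]
    M=np.linalg.inv(q['T']); d=M[:3,:3]@[n[0],-n[1],-1]; o=M[:3,3]; return o+d*(z-o[2])/d[2]
E
python3 - <<'E'
from h import *
P,im=cloud('side0'); Q,im2=cloud('scene0')
for n,C,box in(('side',P,(150,345,190,340)),('scene',Q,(95,240,130,245))):
    c=C[box[0]:box[1],box[2]:box[3]].reshape(-1,3); c=c[np.isfinite(c[:,0])]
    r=c[(c[:,2]>.1)&(c[:,2]<.118)]; print(n,len(c),len(r),np.nanpercentile(c,[1,50,99],axis=0).round(3).tolist())
    if len(r): print(cv2.minAreaRect(r[:,:2].astype(np.float32)))
print('corners side')
for u,v in((308,222),(330.7,296.7),(242.7,305),(235.7,226)):print(ray('side0',u,v,.105).round(4),P[int(v),int(u)].round(3))
print('tab')
for u,v in((283,233),(285,243),(284,234)):print(ray('side0',u,v,.095).round(4),P[int(v),int(u)].round(3))
print('lid side')
for u,v in((202,158),(204,238),(203,200),(210,215),(220,235),(240,305),(215,180)):print(P[v,u].round(3))
print('lid scene')
for u,v in((178,112),(236,118),(177,158),(228,170),(190,140),(215,112),(220,150)):print(Q[v,u].round(3))
print('rings etc',Q[276,258],Q[308,270],Q[190,275],P[205,335],P[178,347],Q[220,270],Q[168,268])
E
```

```text
side 29145 2473 [[0.353, -0.25, -0.004], [0.519, 0.226, 0.064], [0.762, 0.413, 0.285]]
((0.49991944432258606, 0.1382509469985962), (0.20457465946674347, 0.5065904855728149), 12.016189575195312)
scene 16610 1424 [[0.349, 0.018, -0.595], [0.566, 0.311, 0.086], [0.89, 1.338, 0.284]]
((0.6784301996231079, 0.5239279270172119), (0.9272472858428955, 0.37503352761268616), 60.87648391723633)
corners side
[0.4376 0.1389 0.105 ] [0.435 0.156 0.121]
[0.3557 0.3278 0.105 ] [0.357 0.331 0.11 ]
[0.5042 0.3893 0.105 ] [0.504 0.392 0.108]
[0.5862 0.194  0.105 ] [0.586 0.198 0.108]
tab
[0.4841 0.1774 0.095 ] [0.484 0.178 0.095]
[0.4724 0.206  0.095 ] [0.473 0.205 0.094]
[0.4812 0.1799 0.095 ] [nan nan nan]
lid side
[0.637 0.216 0.287]
[0.55  0.415 0.282]
[0.587 0.331 0.284]
[0.575 0.335 0.256]
[0.564 0.326 0.204]
[0.509 0.39  0.104]
[0.7   0.029 0.09 ]
lid scene
[0.551 0.393 0.262]
[0.626 0.218 0.275]
[0.523 0.376 0.13 ]
[0.59  0.215 0.129]
[0.55  0.338 0.193]
[0.601 0.28  0.281]
[0.589 0.248 0.18 ]
rings etc [ 0.43005071 -0.10005155  0.02932282] [ 0.39887253 -0.17660352  0.00378085] [0.70281767 0.14028803 0.05455777] [ 0.39838232 -0.02359315  0.03291284] [ 0.38839114 -0.18943083  0.00370334] [ 0.461983   -0.10420244  0.17213712] [0.77355123 0.25037031 0.06111016]
```

```bash
python3 - <<'E'
from h import *
P,_=cloud('side0'); Q,_=cloud('scene0')
c0=np.array([.471,.2625]);yaw=np.radians(23)
for it in range(3):
    ex=np.array([np.cos(yaw),np.sin(yaw)]);ey=np.array([-ex[1],ex[0]])
    def loc(C):
        c=C.reshape(-1,3);c=c[np.isfinite(c[:,0])];return np.c_[(c[:,:2]-c0)@ex,(c[:,:2]-c0)@ey,c[:,2]]
    s=loc(P);q=loc(Q)
    f=q[(abs(q[:,0]+.085)<.012)&(abs(q[:,1])<.095)&(q[:,2]>.02)&(q[:,2]<.09)]
    r=q[(abs(q[:,1]+.11)<.012)&(abs(q[:,0])<.07)&(q[:,2]>.02)&(q[:,2]<.09)]
    l=s[(abs(s[:,1]-.11)<.012)&(abs(s[:,0])<.07)&(s[:,2]>.02)&(s[:,2]<.09)]
    pf=np.polyfit(f[:,1],f[:,0],1);pr=np.polyfit(r[:,0],r[:,1],1);pl=np.polyfit(l[:,0],l[:,1],1)
    mf,mr,ml=np.median(f[:,0]),np.median(r[:,1]),np.median(l[:,1])
    print(len(f),len(r),len(l),pf,pr,pl,mf,mr,ml)
    yaw+=(-pf[0]*len(f)+pr[0]*len(r)+pl[0]*len(l))/(len(f)+len(r)+len(l)); c0=c0+ex*(mf+.085)+ey*(mr+ml)/2
print('chest',c0,np.degrees(yaw))
ex=np.array([np.cos(yaw),np.sin(yaw)]);ey=np.array([-ex[1],ex[0]])
s=loc(P);q=loc(Q)
# lid inner face from scene
L=q[(q[:,2]>.15)&(q[:,2]<.30)&(abs(q[:,1])<.12)&(q[:,0]>.06)&(q[:,0]<.2)]
p=np.polyfit(L[:,2]-.113,L[:,0]-.088,1); 
for _ in range(5):
    e=L[:,0]-.088-np.polyval(p,L[:,2]-.113);L=L[abs(e)<.008];p=np.polyfit(L[:,2]-.113,L[:,0]-.088,1)
print('lid',p,'angle',np.pi/2+np.arctan(p[0]),len(L))
# tab
t=s[(abs(s[:,2]-.09)<.012)&(abs(s[:,0])<.05)&(abs(s[:,1]+.066)<.03)];print('tab',len(t),t.round(3).tolist()[:40])
np.savez('chest.npz',c0=c0,yaw=yaw)
E
```

```text
1224 551 1685 [ 0.00371215 -0.08185553] [-0.01351598 -0.11346949] [-0.004707    0.11067776] -0.08172408540655429 -0.11314234404599079 0.10990819157517188
1222 559 1628 [-0.00235571 -0.08514089] [-0.00790213 -0.11207943] [-0.00358872  0.11189119] -0.08492918757106391 -0.11159152070889022 0.11137027712750726
1223 561 1618 [-0.004507   -0.08521171] [-0.00601171 -0.11198537] [-0.00170205  0.11195302] -0.08503342215109132 -0.11150594590484783 0.11148343314222185
chest [0.47472876 0.26219348] 22.535694775308766
lid [ 0.25833947 -0.00565824] angle 1.8236083739814835 3201
tab 124 [[-0.039, -0.096, 0.101], [-0.05, -0.095, 0.101], [-0.006, -0.096, 0.102], [-0.01, -0.096, 0.101], [-0.015, -0.096, 0.101], [-0.017, -0.095, 0.101], [-0.021, -0.096, 0.1], [-0.026, -0.095, 0.101], [-0.028, -0.096, 0.1], [-0.035, -0.095, 0.099], [0.01, -0.094, 0.102], [0.005, -0.096, 0.1], [0.001, -0.095, 0.1], [-0.008, -0.096, 0.099], [-0.012, -0.096, 0.098], [-0.017, -0.095, 0.098], [-0.019, -0.096, 0.098], [-0.026, -0.096, 0.097], [-0.028, -0.094, 0.099], [-0.03, -0.094, 0.098], [-0.034, -0.095, 0.097], [-0.037, -0.096, 0.095], [-0.041, -0.096, 0.095], [-0.05, -0.095, 0.095], [0.047, -0.096, 0.102], [0.036, -0.096, 0.101], [0.027, -0.093, 0.102], [0.025, -0.096, 0.099], [0.009, -0.096, 0.098], [0.003, -0.095, 0.097], [-0.006, -0.096, 0.096], [-0.008, -0.096, 0.096], [-0.01, -0.095, 0.096], [-0.015, -0.095, 0.095], [-0.024, -0.096, 0.094], [-0.03, -0.095, 0.094], [0.047, -0.094, 0.101], [0.04, -0.093, 0.1], [0.036, -0.095, 0.098], [0.034, -0.095, 0.099]]
```

```bash
cat >> h.py <<'E'
C=np.load('chest.npz'); c0=C['c0'];yaw=float(C['yaw']);ex=np.array([np.cos(yaw),np.sin(yaw),0]);ey=np.array([-ex[1],ex[0],0])
def W(x,y,z): return np.array([c0[0],c0[1],0])+ex*x+ey*y+[0,0,z]
def down(a): # tool pointing down, jaw axis at angle a from chest x
    x=np.cos(a)*ex+np.sin(a)*ey; y=np.array([0,0,-1.]); return R.from_matrix(np.c_[x,y,np.cross(x,y)]).as_quat()
def st():
    s=arm.read_state(); d=np.array(s['tool_pos'])-[c0[0],c0[1],0]
    print('t %.1f loc %s F %s q %s gap %.2f'%(s['t'],np.round([d@ex,d@ey,d[2]],4),np.round(s['ft_force'],1),np.round(s['joint_positions'],2),s['finger_gap'])); return s
E
python3 - <<'E'
from h import *
for a in(-np.pi/2,np.pi/2,0,np.pi):
    for p in((-.05,-.066,.30),(.175,-.08,.43),(.175,-.08,.313),(.175,.08,.313),(-.04,0,.2)):
        q=arm.solve_ik(W(*p),down(a)); print(round(a,2),p,None if q is None else np.round(q,2))
E
```

```text
-1.57 (-0.05, -0.066, 0.3) [ 0.27 -0.25  1.99 -0.    1.4   1.45]
-1.57 (0.175, -0.08, 0.43) [ 0.29  0.22  1.32 -0.    1.61  1.47]
-1.57 (0.175, -0.08, 0.313) [ 0.29  0.25  1.47 -0.    1.42  1.47]
-1.57 (0.175, 0.08, 0.313) [ 0.51  0.28  1.44 -0.    1.43  1.69]
-1.57 (-0.04, 0, 0.2) [ 0.41 -0.13  2.06 -0.    1.21  1.58]
1.57 (-0.05, -0.066, 0.3) [ 0.27 -0.25  1.99 -0.    1.4  -1.69]
1.57 (0.175, -0.08, 0.43) [ 0.29  0.22  1.32 -0.    1.61 -1.67]
1.57 (0.175, -0.08, 0.313) [ 0.29  0.25  1.47 -0.    1.42 -1.67]
1.57 (0.175, 0.08, 0.313) [ 0.51  0.28  1.44 -0.    1.43 -1.45]
1.57 (-0.04, 0, 0.2) [ 0.41 -0.13  2.06 -0.    1.21 -1.56]
0 (-0.05, -0.066, 0.3) [ 0.27 -0.25  1.99 -0.    1.4  -0.12]
0 (0.175, -0.08, 0.43) [ 0.29  0.22  1.32 -0.    1.61 -0.1 ]
0 (0.175, -0.08, 0.313) [ 0.29  0.25  1.47 -0.    1.42 -0.1 ]
0 (0.175, 0.08, 0.313) [ 0.51  0.28  1.44 -0.    1.43  0.12]
0 (-0.04, 0, 0.2) [ 0.41 -0.13  2.06 -0.    1.21  0.01]
3.14 (-0.05, -0.066, 0.3) None
3.14 (0.175, -0.08, 0.43) None
3.14 (0.175, -0.08, 0.313) None
3.14 (0.175, 0.08, 0.313) None
3.14 (-0.04, 0, 0.2) None
```

```bash
python3 - <<'E'
from h import *
q=down(-np.pi/2)
eoat.set_gripper(0.0)
arm.movel([.5,0,.36],rate=.25)
arm.goto(W(-.052,-.066,.28),q); st()
print(arm.movel(W(-.052,-.066,.150),rate=.12,stop_force=8)); st()
print(arm.movel(W(.045,-.066,.150),rate=.04,stop_force=12)); st()
snap('side','side1')
E
```

```text
t 3.9 loc [-0.0517 -0.0662  0.2797] F [ 0.3 -0.7 -0.3] q [ 0.27 -0.24  2.02 -0.    1.36  1.45] gap 0.01
False
t 5.1 loc [-0.0514 -0.0661  0.1509] F [-0.8  0.7  0.4] q [ 0.27 -0.11  2.13 -0.    1.11  1.45] gap 0.00
True
t 6.5 loc [ 0.0026 -0.066   0.1493] F [-0.1  0.1  0.5] q [ 0.28  0.02  2.01 -0.    1.11  1.46] gap 0.00
```

```bash
python3 - <<'E'
from h import *
print(arm.movel(W(.03,-.066,.150),rate=.02,stop_force=14)); st()
arm.pause(.3)
snap('side','side1b'); im=cv2.imread('pics/side1b.png')
cv2.imwrite('pics/c1.png',cv2.resize(im[150:345,190:340],None,fx=3,fy=3))
arm.movel(W(-.02,-.066,.150),rate=.15); arm.movel(W(-.02,-.066,.30),rate=.25); st()
snap('side','side2'); im=cv2.imread('pics/side2.png')
b=cv2.imread('pics/c1.png');cv2.imwrite('pics/c2.png',np.hstack([cv2.resize(im[150:345,190:340],None,fx=2.6,fy=2.6),cv2.resize(b,(390,507))]))
E
```

```text
True
t 7.1 loc [ 0.0031 -0.0659  0.1481] F [ 0.4  0.5 -0.6] q [ 0.28  0.03  2.01 -0.    1.12  1.46] gap 0.00
t 8.5 loc [-0.0204 -0.0659  0.2985] F [-0.4  0.3  0. ] q [ 0.28 -0.17  1.92 -0.    1.4   1.46] gap 0.00
```

View pics/c2.png

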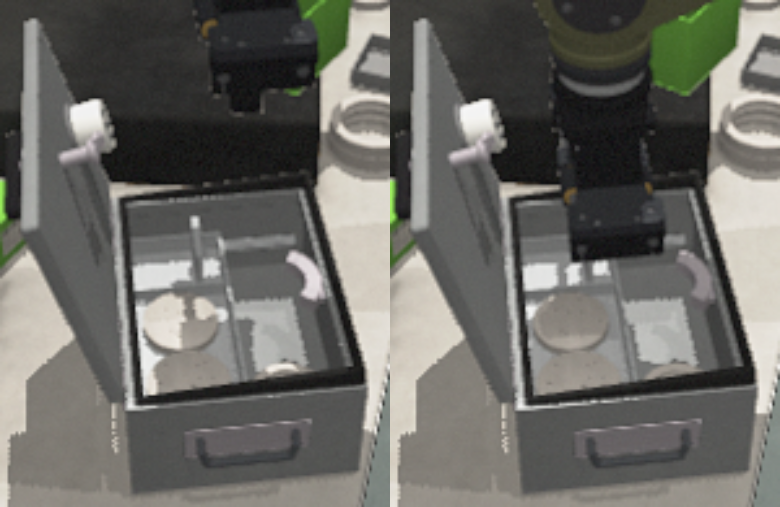

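The tab now stands at the back (crop 195, 240), and the push stopped twice at the same place, so the tray is home. Next I'll swing the lid from behind.

```bash
python3 - <<'E'
from h import *
Y=-.08
arm.movel(W(-.02,-.07,.43),rate=.3)
arm.movel(W(.185,Y,.43),rate=.25)
print(arm.movel(W(.185,Y,.318),rate=.15,stop_force=8)); st()
def tcp(th,r=.13):
    return W(.088-r*np.cos(th)+.007*np.sin(th)+.010, Y, .113+r*np.sin(th)+.007*np.cos(th)+.078)
for th in(1.6,1.4,1.2,1.0,.8,.6,.4,.25):
    if arm.movel(tcp(th),rate=.09,stop_force=30): print('stopped');st();break
    st()
snap('side','side3');snap('scene','scene3')
cv2.imwrite('pics/v3.png',cv2.resize(np.hstack([cv2.imread('pics/side3.png')[100:345,120:400],cv2.imread('pics/scene3.png')[40:285,100:380]]),None,fx=1.4,fy=1.4))
E
```

```text
False
t 11.0 loc [ 0.1854 -0.08    0.3197] F [-1.  -0.4  0.8] q [ 0.29  0.28  1.43 -0.    1.45  1.47] gap 0.01
t 12.0 loc [ 0.1086 -0.08    0.32  ] F [-0.7  0.4 -0.3] q [ 0.28  0.11  1.62 -0.    1.43  1.46] gap 0.01
t 12.4 loc [ 0.0826 -0.08    0.32  ] F [-0.8  0.4 -0.2] q [ 0.28  0.06  1.68 -0.    1.43  1.45] gap 0.00
t 12.9 loc [ 0.0573 -0.08    0.3146] F [ 0.8 -0.1  0.1] q [ 0.27  0.    1.74 -0.    1.42  1.45] gap 0.01
t 13.3 loc [ 0.0336 -0.08    0.3041] F [-0.3 -0.1 -0.1] q [ 0.27 -0.04  1.8  -0.    1.4   1.44] gap 0.00
t 13.7 loc [ 0.0126 -0.08    0.2892] F [0.4 0.6 1.4] q [ 0.26 -0.08  1.87 -0.    1.38  1.44] gap 0.00
t 14.2 loc [-0.0053 -0.08    0.2702] F [0.1 0.2 0.1] q [ 0.26 -0.11  1.92 -0.    1.35  1.43] gap 0.01
t 14.6 loc [-0.0191 -0.08    0.2478] F [0.9 0.5 0. ] q [ 0.25 -0.13  1.98 -0.    1.31  1.43] gap 0.00
t 15.0 loc [-0.0268 -0.0799  0.2289] F [-0.4  0.8  0.2] q [ 0.25 -0.13  2.01 -0.    1.28  1.43] gap 0.01
```

View pics/v3.png

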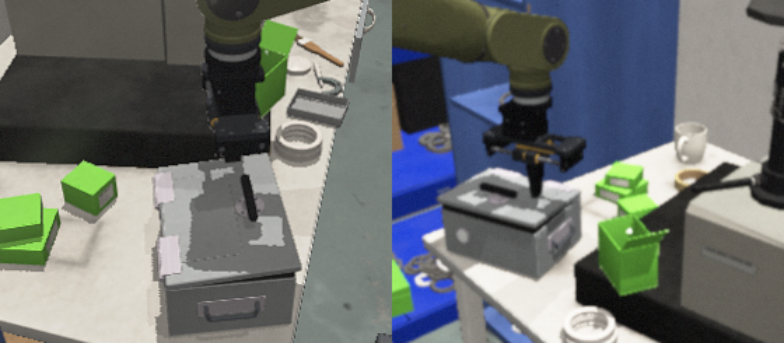

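The lid is down near the gasket, and the black bar is visible in the side crop from (246,178) to (253,217). I'll lift off and measure the bar.

```bash
python3 - <<'E'
from h import *
q=down(0)
arm.movel(W(-.0268,-.08,.30),rate=.25)
arm.goto(W(-.12,0,.33),q)
eoat.set_gripper(.45)
snap('side','side4');snap('scene','scene4'); st()
for f in('side4','scene4'):
    Cc,im=cloud(f); c=Cc.reshape(-1,3); g=im.reshape(-1,3).max(1)
    L=np.c_[(c[:,:2]-c0)@ex[:2],(c[:,:2]-c0)@ey[:2],c[:,2]]
    lid=L[(abs(L[:,0])<.07)&(abs(L[:,1])<.10)&(L[:,2]>.10)&(L[:,2]<.145)]
    p=np.linalg.lstsq(np.c_[lid[:,:2],np.ones(len(lid))],lid[:,2],rcond=None)[0]; print(f,'lid slope',p,len(lid))
    m=(abs(L[:,0]+.04)<.05)&(abs(L[:,1])<.06)&(L[:,2]>.147)&(L[:,2]<.175)
    b=L[m]; print(len(b),np.percentile(b,[2,50,98],axis=0).round(4).tolist(),g[m].mean())
    (cx,cy),wh,an=cv2.minAreaRect(b[:,:2].astype(np.float32)); v=np.linalg.svd(b[:,:2]-b[:,:2].mean(0),full_matrices=False)[2][0]; print((cx,cy),wh,an,'handle cw angle',np.arctan(v[0]/v[1]))
cv2.imwrite('pics/v4.png',cv2.resize(cv2.imread('pics/side4.png')[180:320,210:350],None,fx=4,fy=4))
E
```

```text
t 17.8 loc [-0.12  0.    0.33] F [0.2 0.4 0.2] q [ 0.41 -0.43  2.08 -0.    1.49  0.02] gap 0.45
side4 lid slope [-0.0688434   0.003154    0.12701345] 5049
228 [[-0.0442, -0.0352, 0.1488], [-0.0373, 0.0089, 0.157], [-0.032, 0.0431, 0.1598]] 46.29824561403509
(-0.03824736922979355, 0.0039101243019104) (0.08249156177043915, 0.01301892101764679) 88.74714660644531 handle cw angle 0.005640156889281489
scene4 lid slope [-0.07239455  0.00137527  0.13009051] 1388
163 [[-0.0484, -0.0425, 0.1476], [-0.0442, -0.0064, 0.1564], [-0.0364, 0.0368, 0.1627]] 66.38650306748467
(-0.04227307066321373, -0.0016455203294754028) (0.015175904147326946, 0.08374354243278503) 0.8001394271850586 handle cw angle 0.0014518586033907984
```

View pics/v4.png

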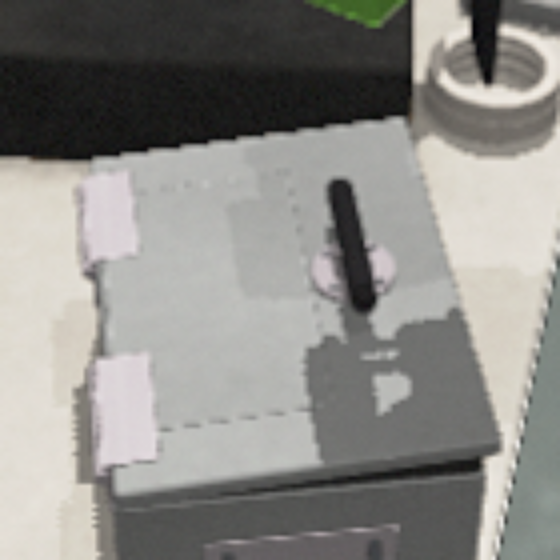

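```bash
python3 - <<'E'
from h import *
arm.movel(W(-.040,.001,.27),rate=.25)
print(arm.movel(W(-.040,.001,.2135),rate=.06,stop_force=6)); st()
eoat.set_gripper(0.0,effort=40); st()
print(arm.movel(W(-.040,.001,.2025),rate=.02,stop_force=28)); st()
arm.pause(.3); st()
E
```

```text
False
t 19.4 loc [-0.0397  0.001   0.214 ] F [ 0.4 -0.5  0.3] q [ 0.41 -0.14  2.05  0.    1.23  0.02] gap 0.45
t 20.0 loc [-0.0401  0.001   0.2136] F [ 0. -0. -0.] q [ 0.41 -0.14  2.05  0.    1.23  0.02] gap 0.16
False
t 20.7 loc [-0.0411  0.0011  0.2049] F [-13.5  -5.6  17.7] q [ 0.41 -0.13  2.06 -0.    1.22  0.02] gap 0.15
t 21.0 loc [-0.0411  0.0011  0.2049] F [-13.4  -5.3  17.3] q [ 0.41 -0.13  2.06 -0.    1.22  0.02] gap 0.16
```

```bash
python3 - <<'E'
from h import *
print(arm.movel(W(-.0435,.001,.2005),rate=.02,stop_force=20)); s=st()
q=np.array(s['joint_positions'])
# hold commanded pose, rotate in steps via j6 only
base=np.array(arm.solve_ik(W(-.0435,.001,.2005),down(0)))
for h in(.3,.5,.7):
    b=base.copy(); b[5]+=h; arm.move_joints(b); s=st(); print('tq',np.round(s['wrist_torque'],2))
    if s['ft_force'][2]>38: break
snap('side','side5')
E
```

```text
False
t 21.4 loc [-0.0419  0.0011  0.2046] F [-4.8 -2.7 16.2] q [ 0.41 -0.14  2.07 -0.    1.21  0.02] gap 0.15
t 21.7 loc [-0.0416  0.001   0.2047] F [-3.4 -1.8 16. ] q [ 0.41 -0.14  2.06 -0.    1.21  0.32] gap 0.15
tq [-0.41  0.64 -0.03]
t 22.1 loc [-0.0414  0.0009  0.2047] F [-3.9 -2.4 15.4] q [ 0.41 -0.14  2.06 -0.    1.21  0.52] gap 0.16
tq [-0.39  0.47 -0.06]
t 22.4 loc [-0.0412  0.0008  0.2049] F [-2.2 -1.3 15.9] q [ 0.41 -0.14  2.06 -0.    1.21  0.72] gap 0.15
tq [-0.47  0.34 -0.05]
```

```bash
python3 - <<'E'
from h import *
for f in('side4','side5'):
    Cc,im=cloud(f); c=Cc.reshape(-1,3)
    L=np.c_[(c[:,:2]-c0)@ex[:2],(c[:,:2]-c0)@ey[:2],c[:,2]]
    lid=L[(L[:,0]>-.07)&(L[:,0]<.07)&(L[:,1]<.10)&(L[:,1]>.05)&(L[:,2]>.10)&(L[:,2]<.145)]
    p=np.linalg.lstsq(np.c_[lid[:,:2],np.ones(len(lid))],lid[:,2],rcond=None)[0]; print(f,'lid slope',p,len(lid))
st()
E
```

```text
side4 lid slope [-0.06524635 -0.01170393  0.12797923] 1632
side5 lid slope [-0.00286714 -0.01232484  0.12221207] 1613
t 22.4 loc [-0.0412  0.0008  0.2048] F [-3.4 -2.2 15.9] q [ 0.41 -0.14  2.06 -0.    1.21  0.72] gap 0.15
```

The lid is pressed to about 0.01 rad and handle torque is low, so I'll turn on.

```bash
python3 - <<'E'
from h import *
base=np.array(arm.solve_ik(W(-.0425,.0,.2005),down(0)))
for h in(.9,1.15,1.5,1.9,2.3,2.5,2.6,2.68):
    b=base.copy(); b[5]+=h; arm.move_joints(b); s=st(); print('tq',np.round(s['wrist_torque'],2))
    if s['ft_force'][2]>38 or abs(s['wrist_torque'][2])>2: break
E
```

```text
t 22.7 loc [-0.0408  0.0004  0.2048] F [-6.3 -0.7 17.3] q [ 0.41 -0.14  2.06  0.    1.21  0.91] gap 0.15
tq [-0.31  1.04 -0.04]
t 23.1 loc [-4.060e-02  2.000e-04  2.048e-01] F [-4.1 -2.3 17.1] q [ 0.41 -0.14  2.06 -0.    1.21  1.16] gap 0.15
tq [-0.46  0.81 -0.02]
t 23.5 loc [-4.050e-02 -2.000e-04  2.048e-01] F [-3.7 -2.2 16.3] q [ 0.41 -0.14  2.06 -0.    1.21  1.51] gap 0.15
tq [-0.76  0.71  0.04]
t 24.0 loc [-0.0407 -0.0007  0.2045] F [-2.1 -3.3 14.8] q [ 0.41 -0.14  2.06 -0.    1.21  1.91] gap 0.15
tq [-1.08  0.63 -0.03]
t 24.4 loc [-0.041  -0.0011  0.2038] F [-1.7 -5.5 12.7] q [ 0.41 -0.14  2.06 -0.    1.21  2.31] gap 0.15
tq [-1.28  0.58  0.07]
t 24.7 loc [-0.0412 -0.0013  0.2038] F [-2.5 -7.1 13. ] q [ 0.41 -0.14  2.06 -0.    1.21  2.51] gap 0.15
tq [-1.41  0.74 -0.02]
t 25.0 loc [-0.0413 -0.0013  0.2038] F [-2.6 -6.3 14.5] q [ 0.41 -0.14  2.06 -0.    1.21  2.61] gap 0.15
tq [-1.44  0.81 -0.03]
t 25.2 loc [-0.0416 -0.0008  0.2036] F [-4.3 -6.3 14.1] q [ 0.41 -0.14  2.06 -0.    1.21  2.69] gap 0.16
tq [-1.08  1.08 -0.05]
```

Turned to the end. I'll release, lift and check.

```bash
python3 - <<'E'
from h import *
eoat.set_gripper(.45); st()
s=arm.read_state(); p=np.array(s['tool_pos'])
arm.movel(p+[0,0,.1],rate=.15)
arm.movel(W(-.14,0,.36),rate=.25); arm.pause(.5); st()
for f in('side','scene'):
    snap(f,f+'6'); Cc,im=cloud(f+'6'); c=Cc.reshape(-1,3)
    L=np.c_[(c[:,:2]-c0)@ex[:2],(c[:,:2]-c0)@ey[:2],c[:,2]]
    lid=L[(abs(L[:,0])<.07)&(abs(L[:,1])<.10)&(L[:,2]>.10)&(L[:,2]<.135)]
    pp=np.linalg.lstsq(np.c_[lid[:,:2],np.ones(len(lid))],lid[:,2],rcond=None)[0]; print('lid slope',pp)
    b=L[(abs(L[:,0]+.04)<.05)&(abs(L[:,1])<.06)&(L[:,2]>.137)&(L[:,2]<.16)]
    v=np.linalg.svd(b[:,:2]-b[:,:2].mean(0),full_matrices=False)[2][0]; print(len(b),'cw angle mod pi',np.arctan2(v[0],v[1])%np.pi)
cv2.imwrite('pics/v6.png',np.hstack([cv2.resize(cv2.imread('pics/side6.png')[180:320,210:350],None,fx=3,fy=3),cv2.resize(cv2.imread('pics/scene6.png')[120:260,130:250],(360,420))]))
E
```

```text
t 25.9 loc [-0.0402  0.0004  0.2026] F [3.4 3.5 3.8] q [ 0.41 -0.14  2.06  0.    1.21  2.69] gap 0.45
t 27.9 loc [-0.1398  0.      0.3597] F [ 0.2 -0.2  0.4] q [ 0.41 -0.49  2.07  0.    1.56  2.7 ] gap 0.45
lid slope [-0.00131076  0.00369682  0.12082514]
297 cw angle mod pi 2.6019559431422477
lid slope [-0.00180207  0.00102608  0.12386599]
186 cw angle mod pi 2.6218960056721246
```

View pics/v6.png

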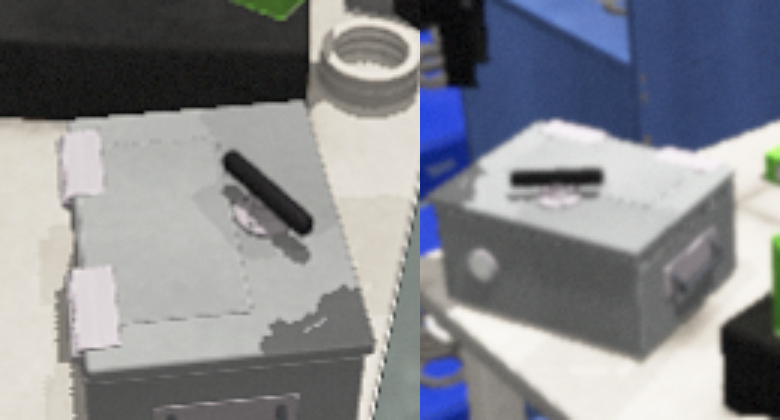

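The lid is flat with no gap at the front, and the bar stands at about 2.61 rad.

```bash
python3 -c "
from h import *
arm.hand_in(); st()"
```

```text
the job is handed in; nothing more can be done
the job is handed in; nothing more can be done
```

The dry chest is shut and latched, and I handed the job in at about 28 s of the 72 s allowed. The hand-in gave no verdict, so the results below are from my own checks.

- **Tray:** I pushed it by its tab until it met the back stop. Two pushes stopped at the same spot, and the picture showed the tray at the back wall. I could not see it again once the lid was down.
- **Lid:** I swung it shut from behind, and it rested on the gasket at about 0.07 rad. I then pressed it down with about 16 N through the gripped T-bar. The camera showed it at roughly 0.01 rad or less before I turned the handle past 0.75 rad.
- **Handle:** It turned in one go to its end stop, with low torque all the way.
- **After letting go:** The lid slope measured about 0.001–0.002 rad (under 0.010 needed). The handle stood at 2.60 rad from one camera and 2.62 from the other (above 2.4 needed).
- **Bystanders:** The arm never went near them and I felt no unexpected contact, but I did not re-measure their positions.

While I was pressing, commanding the arm 2 mm lower did not move the lid further or raise the force. It did no harm, because the lid was already down far enough.

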